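# Lock the small brass mould into the mould clamp with the tab-lock dial

## Task

Set the small smooth brass mould upright and fully home in the round pocket of the grey mould clamp. Then pinch both orange release tabs of the dial, turn it clockwise until it meets its stop so that the steel keeper lies over the mould, and let go so that both tabs spring out and lock. Do not squeeze the tabs hard, do not force the dial against its lock or its stop, and leave the ribbed mould and the glass miniatures where they stand.

Things in the scene. Friction and masses are not known exactly. Their poses are not given: they have to be found in the camera images.
- brass_mould: Small plain brass mould: smooth upright cylinder, 42 mm across, 38 mm high, 0.2 to 0.4 kg, dark bore in its top. Origin at the centre of its underside, z up. Stands loose on the worktop to the left of the turntable.
- fixture: Mould clamp, fixed to the worktop: grey plate 110 mm (its x) by 200 mm (its y), 16 mm thick; origin at the centre of the plate's underside, z up. At (0, 44) mm the dark turret (72 mm across, 38 mm high) carries the dial; at (0, -46) mm is the round pocket. On the turret's top a ring of walls (to z 46 mm) has a starting notch and a locking notch for the teeth of the tabs.
- pocket (a point): Centre of the floor of the round pocket, 6 mm above the worktop; axes as the fixture's. The pocket is 46 mm wide and 10 mm deep, with a sharp edge (no lead-in) and a thin brass rim round its mouth, which is level with the plate's top (z = 16 mm). A mould that is fully home has its underside at this point.
- dial_mount: Fixed spindle of the dial, with all that turns on it. Origin on the dial's axis at worktop height, at (0, 44, 0) mm of the fixture; axes as the fixture's; does not turn with the dial. A torque of 0.25 to 0.35 N m on the dial shows the stop clearly; lock and stop must never bear more than 35 N (they act 20 to 25 mm from the axis, so about 0.7 N m on the dial).
- dial (a joint): Turn of the dial in rad, clockwise from above. About 0 in the starting notch; locked there (0.05 rad of play) unless both tabs are 5 mm in. It then turns with a light drag (0.06 N m) to a hard stop, set differently each time, unmeasured, between 0.78 and 1.40 rad: find it by feel. At the stop the tabs spring out when let go; more than 0.05 rad short of it they do not.
- dial_grip (a point): On the dial's axis, 72 mm above the worktop, mid height of the tabs; turns with the dial. x points along the keeper (at dial 0: 28 degrees clockwise of the fixture's +x), y from tab b to tab a. Black dial, cap 47 mm across, top at 92 mm. Two orange tabs, flat faces 24 mm wide, 58 to 86 mm above the worktop, 62 mm apart when out, 48 mm fully pressed.
- keeper_toe (a point): Underside of the toe (18 x 38 mm crosspiece) of the T-shaped steel keeper arm, 70 mm from the dial's axis along dial_grip's x, 48 mm above the worktop. The arm reaches 80 mm from the axis, 48 to 56 mm above the worktop: keep fingertips above 57 mm when pinching. A mould that is home has its top at 44 mm and passes under.
- tab_a (a joint): Inward travel of the orange tab at dial_grip's +y, in m: 0 out, 0.007 fully pressed. Spring 4 N at 0, 9 N at 0.007. Both tabs must go in, so centre the pinch; a grip of 20 to 30 N (each finger) is ample; the tabs must never be squeezed with more than 50 N by each finger (100 N both together).
- tab_b (a joint): Inward travel of the orange tab at dial_grip's -y, in m; spring and limits as for tab_a.
- optic_mould: Bystander: larger ribbed brass mould with a flange, 60 mm across, 57 mm high, loose on the robot's side of the clamp. Origin at the centre of its underside.
- mini_5: Bystander: small lamp-blown glass swan, 83 mm high, loose behind the turntable. Origin at the centre of its underside.
- mini_6: Bystander: small lamp-blown glass bottle with a stopper, 92 mm high, loose behind the turntable. Origin at the centre of its underside.
Mind the look-alikes: they are no part of the job. What is shaped like the brass_mould but blue or red is not meant.

How it is judged:
On the way, in this order (a step that is already met when the one before it is completed fails the run):
1. the brass mould stands fully home in the pocket, let go, while the dial is still locked in its starting notch (horizontal distance between brass_mould and pocket below 0.004 m and z of brass_mould in the frame of pocket below 0.002 m and angle between brass_mould's own z axis and vertical below 0.06 rad and contact force between the fingers and brass_mould below 0.2 N and value of joint dial below 0.15 rad), for 0.2 s.
2. both tabs are pinched in and the dial has left its starting notch (value of joint each of tab_a, tab_b above 0.004 m and value of joint dial above 0.3 rad), for 0.1 s.
At the end, for the whole second after the job is handed in: The brass mould is at rest, upright within 0.06 rad, within 4 mm of the pocket's centre and 2 mm of its floor; the dial is turned beyond 0.65 rad, the keeper's toe is within 38 mm of the mould's axis; both tabs have sprung out (under 2 mm) (horizontal distance between brass_mould and pocket below 0.004 m and z of brass_mould in the frame of pocket below 0.002 m and angle between brass_mould's own z axis and vertical below 0.06 rad and horizontal distance between keeper_toe and brass_mould below 0.038 m and value of joint dial above 0.65 rad and value of joint each of tab_a, tab_b below 0.002 m and linear speed of brass_mould below 0.02 m/s); the robot touches nothing.
It fails at once if the dial was forced against its lock or its stop (more than 35 N on them) (contact force between dial_mount and fixture above 35 N).
It fails at once if the tabs were squeezed with more than 100 N, both fingers together (contact force between the fingers and dial_mount above 100 N).
It fails at once if the ribbed mould was moved more than 30 mm (distance of optic_mould from where it was at the start of the episode above 0.03 m).
It fails at once if a glass miniature was moved or knocked over (distance of any of mini_5, mini_6 from where it was at the start of the episode above 0.02 m or angle between any of mini_5, mini_6's own z axis and vertical above 0.4 rad).
It also fails if it takes over 64 s, if anything falls off the work surface, if the arm or the gripper's body presses on something with over 40 N, if the wrist force passes 120 N, or if a joint passes its speed limit or range.

## Robot

A 7-joint arm with a two-finger parallel gripper is mounted at the origin on a cart in front of the work surface, level with it; the furniture and walls round the work are solid. World frame = base frame: x ahead of the robot, y to its left, z up, the work surface at z = 0. Lengths are in m, angles in rad, forces in N, time in s.
With the tool pointing down it reaches from about 0.425 to 0.875 m from the base axis. Payload 4.7 kg.
Tool frame: the origin (TCP) lies at the very end of the fingers, on their centre line; the grasp point (between the pads) lies 19 mm behind it; z points along the fingers, y is the line along which they close (so a half turn about z gives the same grasp; the last joint's range is limited). The gripper opens to 87 mm and grips with 3 to 60 N. Pads are 19 mm wide; open, the fingers measure 117 mm over their backs; the gripper's body (75 mm by 190 mm) begins 51 mm behind the grasp point.
Start: joints at [1.271, 0.321, -0.07, 1.45, 0.023, 1.371, -0.057], TCP at [0.201, -0.618, 0.223] pointing down, gripper open.
Joint ranges: [-2.86, 2.86], [-0.3, 2.09], [-1.38, 1.24], [0.06, 2.45], [-1.56, 4.7], [0.09, 2.05], [-2.69, 2.69]. Speed limits (rad/s): [2.57, 2.57, 3.14, 3.14, 3.14, 3.14, 3.14].

## Interface

Orientations are given as a rotation vector (axis times angle).
In Python, from bench import ctrl gives the robot as it stands.
- The arm moves only by the shell command python3 -m jog 'ROWS' [FORCE]. ROWS is JSON, a list that holds one entry, the list of rows, each a list of 7 numbers: the shift along the tool's x, y, z in mm, then the turn, a rotation vector about the tool's x, y, z in degrees, then the finger opening in mm, from 0 to 87. A call has 1 to 10 rows; each row is the pose to reach, as a shift and turn from the pose commanded when the call began, along the tool's axes at that moment; what a row does not reach only later rows make up. A row lasts 1/10 s, in which the tool goes at most 50 mm and 8.59 degrees, less where a joint would pass 70% of its speed; a pose out of reach is approached as far as the arm can. A call with a gripper value outside its range is refused whole. The fingers move at their own pace and stop on an object; FORCE is the grip in N (left out, the last holds). Time passes only in rows, so rows that repeat a pose let the fingers close. It gives the time, the measured TCP pose, the force, the opening and the grip force at its end, in the units of the state.
- ctrl.get_state(): the state, without advancing time (a new reading comes with each control period).
- ctrl.get_image(name): name is "scene" or "top"; returns a dict with "image" (480x640x3 uint8, red, green, blue), "depth" (480x640 float32, m along the optical axis (not along the pixel's ray), 0 where there is no reading), "fov_y" (degrees; the focal length in pixels is half the picture's height over the tangent of half this angle, whatever the lens; pixels are square), "cx", "cy" (the principal point, pixels), "rvec" (rotation vector, rad) and "tvec" (3), from world to camera coordinates, as OpenCV has them. Camera axes: x right, y down, z forward; pixel columns grow to the right and rows downward; lengths in m; the calibration is good to about 2 mm. A picture is of the moment at which its call begins.
- ctrl.close_job(): hands the job in; it is judged then, once.
The state is a dict: "time": time; "joint_positions": joint angles; "qd": joint speeds; "joint_torque": joint torques, N m; "position": TCP position; "tool_rot": TCP orientation; "ft_force": force on the tool from outside, world axes, zero at the start; "torque": the same for the moment, N m; "grip_width": opening from 0.0 (shut) to 1.0 (fully open); "grip_force": force on a finger pad.
Only numpy, scipy, OpenCV 4.12 (cv2) and the standard library are available. Lean on these libraries where they do the work, as an engineer would, in place of code of your own. Each camera call takes 0.05 s, during which the arm holds its last target. There are 200 camera calls.

## Working session

There is one attempt and no reset: what is moved stays moved. The work goes in short steps, Python scripts to look and compute and a shell command to move; the robot and the scene stay as the last step left them, time stands still between calls to the robot, and variables do not carry over. Pictures are saved under pics/ and viewed, at most 10 in all, crops included, and the job is handed in when it is done.

```bash
ls; mkdir -p pics
cat > h.py <<'E'
import numpy as np, cv2
from bench import ctrl
def cam(n):
    d=ctrl.get_image(n); f=240/np.tan(np.radians(d['fov_y'])/2)
    R=cv2.Rodrigues(np.array(d['rvec'],float))[0]; t=np.array(d['tvec'],float).ravel()
    return dict(im=d['image'],z=d['depth'],f=f,cx=d['cx'],cy=d['cy'],R=R,t=t)
def ray(c,u,v,z):
    o=-c['R'].T@c['t']; r=c['R'].T@np.array([(u-c['cx'])/c['f'],(v-c['cy'])/c['f'],1]); return o+r*(z-o[2])/r[2]
def pt(c,u,v):
    d=c['z'][int(v),int(u)]; return c['R'].T@(d*np.array([(u-c['cx'])/c['f'],(v-c['cy'])/c['f'],1])-c['t'])
def cloud(c):
    v,u=np.mgrid[:480,:640]; z=c['z']; P=np.stack([(u-c['cx'])/c['f']*z,(v-c['cy'])/c['f']*z,z],-1); return (P-c['t'])@c['R']
def proj(c,p):
    q=c['R']@np.array(p)+c['t']; return c['f']*q[0]/q[2]+c['cx'],c['f']*q[1]/q[2]+c['cy']
def save(c,n): cv2.imwrite('pics/'+n,c['im'][:,:,::-1])
E
python3 - <<'E'
from h import *
for n in('scene','top'):
    c=cam(n); save(c,n+'1.png'); print(n,c['f'],c['cx'],c['cy'],-c['R'].T@c['t'],c['R'])
print(ctrl.get_state())
E
```

```text
pics
scene 445.65367595606966 313.43110909466407 237.86329025701212 [0.070958   0.60796728 0.64037724] [[-0.81873661 -0.57381878  0.020059  ]
 [-0.33915429  0.45513216 -0.82330376]
 [ 0.46329766 -0.68087203 -0.56724646]]
top 434.1948876777232 316.7723011350568 247.48921930322842 [ 0.39460284 -0.06117007  0.96637268] [[ 0.02486413 -0.99906435 -0.0353863 ]
 [-0.9945342  -0.02112971 -0.102251  ]
 [ 0.10140763  0.03773527 -0.99412904]]
{'time': 0.1, 'joint_positions': array([ 1.2710653 ,  0.32175424, -0.0700757 ,  1.45154359,  0.02259964,
        1.37081649, -0.05691513]), 'qd': array([-0.00028286,  0.00081402,  0.00052691, -0.00201066, -0.00033175,
        0.00186139,  0.00096484]), 'joint_torque': array([ 2.60612687e-04, -4.92572522e+01, -4.05657962e-01, -3.13396239e+01,
       -6.41447143e-02,  3.95186828e-02,  9.71334339e-05]), 'position': array([ 0.20045271, -0.61779568,  0.22157206]), 'tool_rot': array([-3.10131883e+00, -4.90685085e-01,  5.74261844e-04]), 'ft_force': array([-0.02871188, -0.15229639, -0.02950647]), 'torque': array([ 0.00891449,  0.015738  , -0.01728427]), 'grip_force': 0.0, 'grip_width': 0.998413027464155}
```

View pics/top1.png

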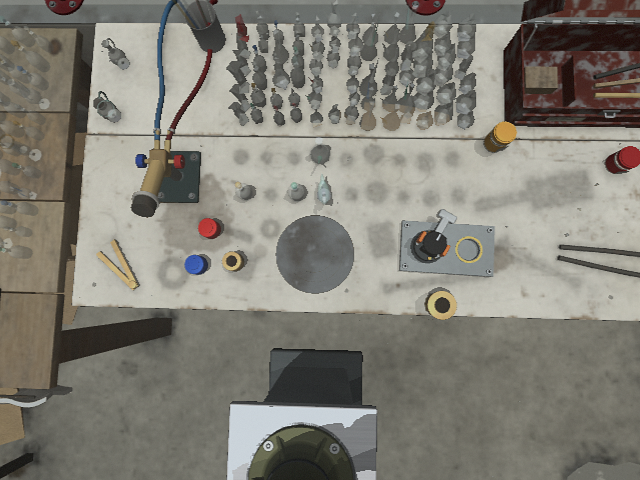

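View pics/scene1.png

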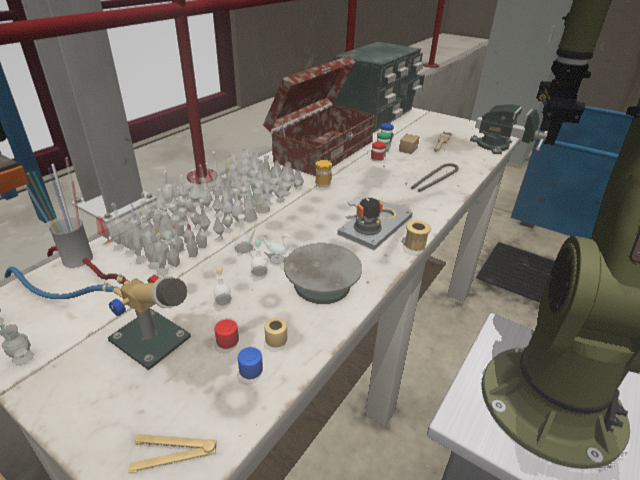

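Candidates: the small plain brass mould at top (233,261); the blue (196,264) and red (209,228) look-alikes; the ribbed mould (441,304); the amber jar (503,133). I choose (233,261): small, smooth, left of the turntable. The fixture is at about (447,248), with the dial at (432,246), the pocket at (469,250) and the keeper pointing to (447,216).

Run:
```python
from h import *
c=cam('top'); P=cloud(c); hsv=cv2.cvtColor(c['im'],cv2.COLOR_RGB2HSV)
def blobs(m,lo=15):
    n,l,s,ce=cv2.connectedComponentsWithStats(m.astype(np.uint8)); return [(l==i) for i in range(1,n) if s[i,4]>=lo]
y=(hsv[...,0]>14)&(hsv[...,0]<32)&(hsv[...,1]>90)&(hsv[...,2]>90)
for m in blobs(y):
    v,u=np.nonzero(m)
    if 200<v.mean()<330 and 215<u.mean()<500:
        print('brass',u.mean(),v.mean(),m.sum(),'med z',np.median(P[m][:,2]))
# mould by depth: top face points
for name,(u0,v0,r),z0,z1 in [('mould',(233,261,20),.030,.046),('ribbed',(441,304,25),.048,.066)]:
    S=P[v0-r:v0+r,u0-r:u0+r].reshape(-1,3); S=S[(S[:,2]>z0)&(S[:,2]<z1)]
    (a,b),rad=cv2.minEnclosingCircle(S[:,:2].astype(np.float32)); print(name,a,b,rad,len(S),np.median(S[:,2]))
# rim
m=[m for m in blobs(y) if 455<np.nonzero(m)[1].mean()<485 and 230<np.nonzero(m)[0].mean()<270]
for q in m:
    v,u=np.nonzero(q); pts=np.array([ray(c,a,b,.0165)[:2] for a,b in zip(u,v)],np.float32)
    print('rim',cv2.minEnclosingCircle(pts),cv2.fitEllipse(pts))
# plate
S=P[210:290,385:510].reshape(-1,3); k=(S[:,2]>.011)&(S[:,2]<.021); print('plate',cv2.minAreaRect(S[k][:,:2].astype(np.float32)),k.sum(),np.median(S[k][:,2]))
S=P[215:270,405:465].reshape(-1,3); k=(S[:,2]>.087)&(S[:,2]<.097); print('cap',cv2.minEnclosingCircle(S[k][:,:2].astype(np.float32)),k.sum(),S[k].mean(0))
k=(S[:,2]>.052)&(S[:,2]<.060); print('keeper',k.sum(),cv2.minAreaRect(S[k][:,:2].astype(np.float32)))
o=(hsv[...,0]<16)&(hsv[...,1]>150)&(hsv[...,2]>120)
for m in blobs(o,5):
    v,u=np.nonzero(m)
    if 215<v.mean()<275 and 400<u.mean()<460: print('orange',u.mean(),v.mean(),m.sum(),ray(c,u.mean(),v.mean(),.086))
st=ctrl.get_state(); print(cv2.Rodrigues(st['tool_rot'])[0])
im=np.hstack([cv2.resize(c['im'][200:300,170:270],(390,390)),cv2.resize(c['im'][200:300,400:500],(390,390))])
cv2.imwrite('pics/crop1.png',im[...,::-1])
```

```text
brass 468.7769784172662 249.24460431654677 139 med z 0.01656703473021018
brass 231.64 260.49142857142857 175 med z 0.03813244784238545
brass 443.75136612021856 304.6693989071038 366 med z 0.056590741762377106
mould 0.4570060968399048 0.15894962847232819 0.02127741649746895 300 0.03826618923708737
ribbed 0.37442532181739807 -0.28654471039772034 0.03024977259337902 675 0.05690132616307805
rim ((0.4947110116481781, -0.3553812503814697), 0.02920091710984707) ((0.49493274092674255, -0.3550841212272644), (0.05338456481695175, 0.0545361265540123), 68.95735168457031)
plate ((0.49692755937576294, -0.30858635902404785), (0.20086339116096497, 0.11072040349245071), 87.374267578125) 3321 0.016397547525771394
cap ((0.4983043670654297, -0.2630893588066101), 0.03135939687490463) 447 [ 0.49825861 -0.26381166  0.09144511]
keeper 206 ((0.5314151048660278, -0.2714143991470337), (0.03291161358356476, 0.10390563309192657), 42.13283157348633)
orange 422.0 236.0 33 [ 0.51235261 -0.24061671  0.086     ]
orange 445.94117647058823 249.8235294117647 34 [ 0.48521245 -0.28852292  0.086     ]
[[ 9.51156696e-01  3.08707989e-01 -5.63636018e-04]
 [ 3.08708478e-01 -9.51155777e-01  1.32819908e-03]
 [-1.26079988e-04 -1.43732467e-03 -9.99998959e-01]]
```

View pics/crop1.png

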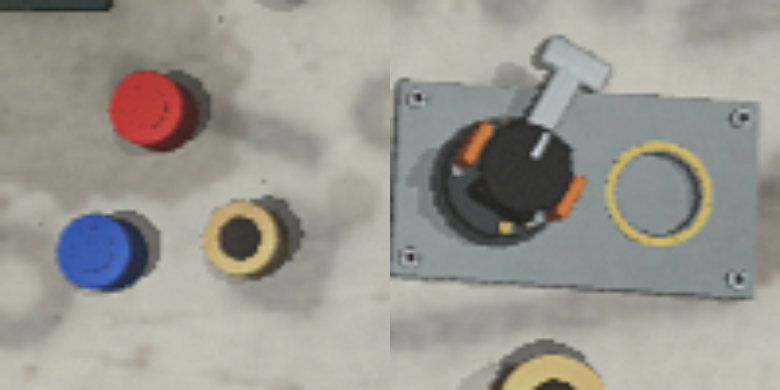

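```bash
cat >> h.py <<'E'
def go(p,yaw):
    "shift (mm, tool axes) and turn (deg, rotvec) to vertical tool at p with tool x at world angle yaw (deg)"
    s=ctrl.get_state(); R=cv2.Rodrigues(s['tool_rot'])[0]; a=np.radians(yaw)
    T=np.array([[np.cos(a),np.sin(a),0],[np.sin(a),-np.cos(a),0],[0,0,-1]])
    print('shift',(R.T@(np.array(p)-s['position'])*1000).round(1),'turn',np.degrees(cv2.Rodrigues(R.T@T)[0].ravel()).round(2))
E
python3 -c "
from h import *
go((.5,-.2,.2),90)"
```

```text
shift [ 413.9 -305.    22.1] turn [-8.000e-02 -5.000e-02 -7.202e+01]
```

```bash
python3 -m jog '[[[40,-30,2,0,0,-7.2,87],[80,-60,4,0,0,-14.4,87],[120,-90,6,0,0,-21.6,80],[160,-120,8,0,0,-28.8,75],[205,-150,10,0,0,-36,70],[245,-180,12,0,0,-43.2,65],[285,-210,14,0,0,-50.4,65],[330,-245,17,0,0,-57.6,65],[375,-275,20,0,0,-64.8,65],[414,-305,22,0,0,-72,65]]]' 20
python3 -c "
from h import *
go((.457,.159,.12),90)"
```

```text
time: 1.15
position: [0.4924, -0.2108, 0.2011]
tool_rot: [2.216, 2.226, -0.001]
ft_force: [0.6, -0.9, -0.2]
grip_width: 0.742
grip_force: 0.0
shift [370.  -33.8  80.9] turn [0.   0.03 0.26]
```

```bash
python3 -m jog '[[[45,-5,0,0,0,0,65],[90,-10,0,0,0,0,65],[135,-15,0,0,0,0,65],[180,-20,10,0,0,0,65],[225,-26,20,0,0,0,65],[270,-32,35,0,0,0,65],[310,-38,50,0,0,0,65],[340,-41,65,0,0,0,65],[359,-43,80,0,0,0,65],[359,-43,80,0,0,0,65]]]' 20
python3 - <<'E'
from h import *
c=cam('scene'); P=cloud(c)
u,v=map(int,proj(c,(.457,.159,.038))); print(u,v)
S=P[v-25:v+25,u-25:u+25].reshape(-1,3); S=S[(S[:,2]>.034)&(S[:,2]<.042)]; print(len(S),cv2.minEnclosingCircle(S[:,:2].astype(np.float32)),S[:,2].mean())
go((.457,.159,.014),90)
E
```

```text
time: 2.15
position: [0.4465, 0.1493, 0.1195]
tool_rot: [-2.213, -2.225, 0.003]
ft_force: [0.1, -0.6, -0.2]
grip_width: 0.746
grip_force: 0.0
275 324
333 ((0.4543837606906891, 0.18443617224693298), 0.04513008892536163) 0.03892155673352944
shift [ 11.6   9.6 106.4] turn [-0.13  0.01  0.17]
```

```bash
python3 -m jog '[[[0,0,0,0,0,0,65],[0,0,0,0,0,0,65]]]'
python3 - <<'E'
from h import *
c=cam('scene'); P=cloud(c); hsv=cv2.cvtColor(c['im'],cv2.COLOR_RGB2HSV)
m=(np.abs(P[...,2]-.038)<.004)&(np.hypot(P[...,0]-.457,P[...,1]-.159)<.03)&(hsv[...,0]<40)
S=P[m]; print(len(S),cv2.minEnclosingCircle(S[:,:2].astype(np.float32)),S[:,2].mean())
go((.457,.159,.014),90)
E
```

```text
time: 2.4
position: [0.4497, 0.1451, 0.1218]
tool_rot: [2.224, 2.217, 0.001]
ft_force: [0.3, -0.1, -0.2]
grip_width: 0.75
grip_force: 0.0
324 ((0.45646584033966064, 0.16049161553382874), 0.022062871605157852) 0.038838330568171375
shift [ 13.8   7.1 107.8] turn [ 0.07  0.03 -0.16]
```

```bash
python3 -m jog '[[[14,7,20,0,0,0,65],[14,7,50,0,0,0,65],[14,7,70,0,0,0,65],[14,7,70,0,0,0,65],[14,7,70,0,0,0,65]]]'
python3 -c "
from h import *
go((.457,.1595,.0145),90)"
```

```text
time: 2.95
position: [0.4563, 0.1601, 0.0517]
tool_rot: [2.223, 2.22, 0.0]
ft_force: [0.3, -1.0, 0.1]
grip_width: 0.744
grip_force: 0.0
shift [-0.6  0.7 37.2] turn [ 0.01 -0.   -0.08]
```

```bash
python3 -m jog '[[[-0.5,0.5,15,0,0,0,65],[-0.5,0.5,30,0,0,0,65],[-0.5,0.5,37,0,0,0,65],[-0.5,0.5,37,0,0,0,65],[-0.5,0.5,37,0,0,0,65],[-0.5,0.5,37,0,0,0,30],[-0.5,0.5,37,0,0,0,30],[-0.5,0.5,37,0,0,0,30],[-0.5,0.5,37,0,0,0,30],[-0.5,0.5,37,0,0,0,30]]]' 25
```

```text
time: 3.95
position: [0.4569, 0.1601, 0.0145]
tool_rot: [2.221, 2.22, 0.001]
ft_force: [0.9, 0.8, 1.5]
grip_width: 0.478
grip_force: 25.0
```

```bash
python3 -m jog '[[[0,0,-10,0,0,0,30],[0,0,-40,0,0,0,30],[0,0,-80,0,0,0,30],[-20,0,-115,0,0,0,30],[-55,3,-135,0,0,0,30],[-95,8,-140,0,0,0,30],[-135,12,-140,0,0,0,30],[-175,18,-140,0,0,0,30],[-215,24,-140,0,0,0,30],[-250,30,-140,0,0,0,30]]]'
python3 -m jog '[[[-40,0,0,0,0,0,30],[-80,0,0,0,0,0,30],[-120,2,0,0,0,0,30],[-160,4,0,0,0,0,30],[-195,6,0,0,0,0,30],[-225,8,0,0,0,0,30],[-250,8,0,0,0,0,30],[-260,8,0,0,0,0,30],[-265,8,0,0,0,0,30],[-265,8,0,0,0,0,30]]]'
python3 -c "
from h import *
go((.495,-.355,.08),90); print(ctrl.get_state()['grip_width'])"
```

```text
time: 4.95
position: [0.4853, -0.0919, 0.1541]
tool_rot: [-2.222, -2.22, 0.002]
ft_force: [0.6, -1.5, -3.9]
grip_width: 0.479
grip_force: 25.0
time: 5.95
position: [0.4941, -0.354, 0.154]
tool_rot: [-2.22, -2.221, -0.001]
ft_force: [-0.5, 0.6, -3.7]
grip_width: 0.479
grip_force: 25.0
shift [-1.1  1.  74. ] turn [-0.03 -0.07  0.01]
0.47901587515615257
```

```bash
python3 -m jog '[[[-1,1,30,0,0,0,30],[-1,1,60,0,0,0,30],[-1,1,90,0,0,0,30],[-1,1,104,0,0,0,30],[-1,1,104,0,0,0,30],[-1,1,104,0,0,0,30]]]'
python3 - <<'E'
from h import *
c=cam('scene'); save(c,'s2.png'); t=cam('top'); p=ctrl.get_state()['position']; print(p)
cv2.imwrite('pics/c2.png',np.hstack([cv2.resize(x['im'][b-50:b+50,a-50:a+50],(390,390)) for x,a,b in [(c,*map(int,proj(c,(.495,-.355,.04)))),(t,*map(int,proj(t,(.495,-.355,.04))))]])[...,::-1])
print(proj(c,(.495,-.355,.04)),proj(t,(.495,-.355,.04)))
E
```

```text
time: 6.55
position: [0.4962, -0.3555, 0.0514]
tool_rot: [2.22, 2.221, 0.001]
ft_force: [0.5, -0.4, -3.2]
grip_width: 0.477
grip_force: 25.0
[ 0.49667034 -0.35642987  0.05231062]
(np.float64(385.676831567739), np.float64(205.05601670360232)) (np.float64(471.9603768338957), np.float64(248.00016749397437))
```

View pics/c2.png

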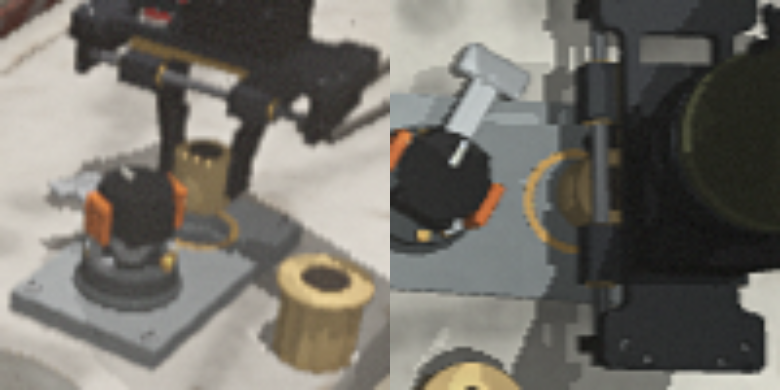

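The crop shows the mould held upright just above the pocket. In the left half (scene) the mould is at about (205,175), with the rim at (205,230) partly behind the dial. Next I compare mould and rim in the same camera.

Run:
```python
from h import *
from scipy.optimize import least_squares
def brass(im):
    h=cv2.cvtColor(im,cv2.COLOR_RGB2HSV); return (h[...,0]>12)&(h[...,0]<34)&(h[...,1]>80)&(h[...,2]>60)
c=cam('scene'); P=cloud(c); b=brass(c['im'])
def circ(S,r):
    f=lambda q:np.hypot(S[:,0]-q[0],S[:,1]-q[1])-r
    o=least_squares(f,[.495,-.356],loss='soft_l1',f_scale=.001); return o.x.round(4),len(S),np.abs(o.fun).mean()
m=b&(np.hypot(P[...,0]-.495,P[...,1]+.355)<.032)&(P[...,2]>.042)&(P[...,2]<.07)
print('mould scene',circ(P[m],.021)); v,u=np.nonzero(m); print(P[m][:,2].min(),P[m][:,2].max())
for nm,cc,im in [('scene',c,cv2.imread('pics/scene1.png')[...,::-1]),('top',cam('top'),cv2.imread('pics/top1.png')[...,::-1])]:
    v,u=np.nonzero(brass(np.ascontiguousarray(im))); S=np.array([ray(cc,a,d,.0165) for a,d in zip(u,v)])
    k=np.abs(np.hypot(S[:,0]-.495,S[:,1]+.355)-.0255)<.006; print('rim',nm,circ(S[k],.0255),cv2.fitEllipse(S[k][:,:2].astype(np.float32)))
print(ctrl.get_state()['position'])
```

```text
mould scene (array([ 0.4947, -0.3565]), 107, np.float64(0.0012491955897551935))
0.04311504933794645 0.06955932922958884
rim scene (array([ 0.493 , -0.3545]), 34, np.float64(0.0015556263409690488)) ((0.49480441212654114, -0.35452279448509216), (0.05328252539038658, 0.055302944034338), 53.7880859375)
rim top (array([ 0.4948, -0.355 ]), 154, np.float64(0.0015362906889773574)) ((0.49485743045806885, -0.3550497591495514), (0.053340062499046326, 0.054617080837488174), 74.18998718261719)
[ 0.49624763 -0.35658859  0.05200228]
```

```bash
python3 -m jog '[[[1.5,-0.7,8,0,0,0,30],[1.5,-0.7,14,0,0,0,30],[1.5,-0.7,17,0,0,0,30],[1.5,-0.7,17,0,0,0,30]]]'
python3 -m jog '[[[0,0,1.5,0,0,0,30],[0,0,3,0,0,0,30],[0,0,4.5,0,0,0,30],[0,0,6,0,0,0,30],[0,0,6,0,0,0,30]]]'
```

```text
time: 7.15
position: [0.4938, -0.3541, 0.0322]
tool_rot: [-2.221, -2.22, 0.0]
ft_force: [-0.4, -0.7, -4.7]
grip_width: 0.475
grip_force: 25.0
time: 7.65
position: [0.4943, -0.3544, 0.027]
tool_rot: [-2.222, -2.221, 0.0]
ft_force: [0.7, -0.3, -4.6]
grip_width: 0.477
grip_force: 25.0
```

```bash
python3 -m jog '[[[0,0,1.5,0,0,0,30],[0,0,3,0,0,0,30],[0,0,4.5,0,0,0,30],[0,0,5.5,0,0,0,30],[0,0,5.5,0,0,0,30]]]'
```

```text
time: 8.15
position: [0.4943, -0.3544, 0.0214]
tool_rot: [-2.221, -2.221, 0.0]
ft_force: [1.3, 0.1, -3.2]
grip_width: 0.476
grip_force: 25.0
```

```bash
python3 -m jog '[[[0,0,0.7,0,0,0,30],[0,0,1.2,0,0,0,30],[0,0,1.2,0,0,0,30]]]'
```

```text
time: 8.45
position: [0.4945, -0.3545, 0.0206]
tool_rot: [2.222, 2.221, -0.0]
ft_force: [0.8, -1.2, -3.6]
grip_width: 0.477
grip_force: 25.0
```

```bash
python3 -m jog '[[[0,0,0,0,0,0,46],[0,0,0,0,0,0,52],[0,0,0,0,0,0,56],[0,0,0,0,0,0,56],[0,0,-15,0,0,0,56],[0,0,-40,0,0,0,56],[0,0,-80,0,0,0,56],[0,0,-120,0,0,0,56],[0,0,-160,0,0,0,70],[0,0,-160,0,0,0,85]]]'
python3 - <<'E'
from h import *
c=cam('scene');t=cam('top')
for c in(c,t):
    P=cloud(c); m=(np.hypot(P[...,0]-.495,P[...,1]+.355)<.03)&(np.abs(P[...,2]-.044)<.012); S=P[m]
    print(len(S),np.percentile(S[:,2],[25,50,75,95]) if len(S) else '')
print(cv2.imwrite('pics/c3.png',np.hstack([cv2.resize(x['im'][b-50:b+50,a-50:a+50],(390,390)) for x,a,b in [(x,*map(int,proj(x,(.495,-.33,.04)))) for x in (cam('scene'),t)]])[...,::-1]))
go((.4987,-.2643,.13),149.4)
E
```

```text
time: 9.45
position: [0.4981, -0.3563, 0.1888]
tool_rot: [2.212, 2.212, 0.002]
ft_force: [-0.1, -1.0, 1.1]
grip_width: 0.751
grip_force: 0.0
130 [0.04120923 0.04492011 0.04635382 0.04792869]
338 [0.04316659 0.0442623  0.04560818 0.04715528]
True
shift [90.2  4.3 51. ] turn [-1.000e-02  4.000e-02 -5.941e+01]
```

View pics/c3.png

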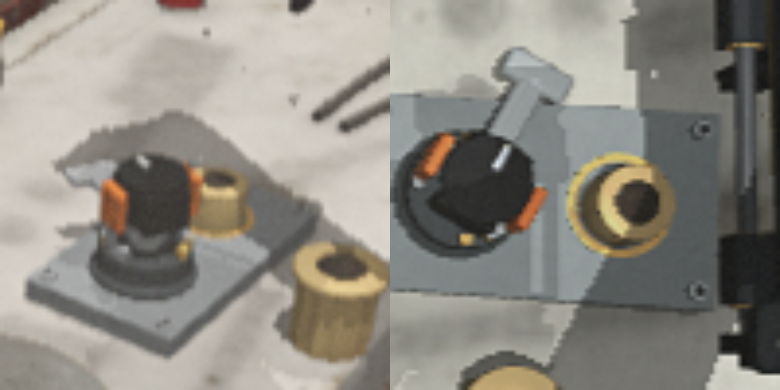

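Mould is home (top at 44 mm; left (222,190), right (628,200)) and dial and keeper are unmoved. Now over the dial.

```bash
python3 -m jog '[[[12,0,0,0,0,-7,87],[24,0,0,0,0,-14,87],[36,1,0,0,0,-21,87],[48,2,0,0,0,-28,87],[60,3,5,0,0,-35,87],[72,4,15,0,0,-42,87],[84,4,25,0,0,-49,87],[90,4,40,0,0,-56,87],[90,4,50,0,0,-59.5,87],[90,4,50,0,0,-59.5,87]]]' 20
python3 -m jog '[[[0,0,0,0,0,0,87],[0,0,0,0,0,0,87]]]'
python3 -c "
from h import *
go((.4988,-.2646,.062),149.6)"
```

```text
time: 10.6
position: [0.4964, -0.2633, 0.1276]
tool_rot: [-0.824, -3.026, -0.003]
ft_force: [-0.6, -0.0, -0.0]
grip_width: 1.005
grip_force: 0.0
time: 10.8
position: [0.4985, -0.2647, 0.1307]
tool_rot: [0.829, 3.03, 0.0]
ft_force: [0.6, -0.2, -0.3]
grip_width: 1.002
grip_force: 0.0
shift [-0.2  0.2 68.7] turn [ 0.    0.01 -0.2 ]
```

```bash
python3 -m jog '[[[0,0,20,0,0,0,87],[0,0,40,0,0,0,87],[0,0,55,0,0,0,87],[0,0,64,0,0,0,87],[0,0,68,0,0,0,87],[0,0,68,0,0,0,87],[0,0,68,0,0,0,87]]]' 20
python3 -c "
from h import *
go((.4988,-.2646,.062),149.6);print(ctrl.get_state()['position'],ctrl.get_state()['torque'])"
```

```text
time: 11.5
position: [0.4991, -0.2647, 0.0632]
tool_rot: [0.827, 3.03, -0.001]
ft_force: [0.1, 0.5, -0.6]
grip_width: 0.996
grip_force: 0.0
shift [ 0.3 -0.   1.2] turn [-0.    0.07 -0.12]
[ 0.49909073 -0.26472072  0.06322096] [ 0.06487953 -0.15813261  0.00286706]
```

```bash
python3 -m jog '[[[0,0,0,0,0,0,80],[0,0,0,0,0,0,75],[0,0,0,0,0,0,70],[0,0,0,0,0,0,66],[0,0,0,0,0,0,62],[0,0,0,0,0,0,58],[0,0,0,0,0,0,54],[0,0,0,0,0,0,50],[0,0,0,0,0,0,47],[0,0,0,0,0,0,45]]]' 20
python3 -c "
from h import *
s=ctrl.get_state();print(s['position'],s['torque'],s['grip_width']*87)"
```

```text
time: 12.5
position: [0.4994, -0.2632, 0.0628]
tool_rot: [0.826, 3.03, 0.003]
ft_force: [2.2, 4.5, 2.9]
grip_width: 0.54
grip_force: 11.5
[ 0.49940702 -0.26319547  0.06283556] [ 1.25871592 -0.63421421  0.08578424] 46.966944475698156
```

```bash
python3 -m jog '[[[0,1,0,0,0,0,40],[0,1,0,0,0,0,40],[0,1,0,0,0,0,40]]]' 22
python3 -c "
from h import *
s=ctrl.get_state();print(s['position'],s['torque'],s['grip_width']*87)"
```

```text
time: 12.8
position: [0.4995, -0.263, 0.0629]
tool_rot: [0.826, 3.031, 0.001]
ft_force: [-0.0, 4.0, 6.5]
grip_width: 0.528
grip_force: 22.1
[ 0.49951818 -0.26303129  0.06293348] [ 1.0553908  -0.2838066   0.02400664] 45.91784785382943
```

```bash
cat > s.py <<'E'
from h import *
s=ctrl.get_state();R=cv2.Rodrigues(s['tool_rot'])[0]
print('torque',s['torque'],'w',s['grip_width']*87,'yaw',np.degrees(np.arctan2(R[1,0],R[0,0])))
E
python3 s.py; python3 -m jog '[[[0,0.5,0,0,0,1,40],[0,0.5,0,0,0,2,40],[0,0.5,0,0,0,3,40],[0,0.5,0,0,0,4,40],[0,0.5,0,0,0,4,40]]]' 22; python3 s.py
```

```text
torque [ 1.0553908  -0.2838066   0.02400664] w 45.91784785382943 yaw 149.5095069352173
time: 13.3
position: [0.4996, -0.263, 0.063]
tool_rot: [0.932, 3.0, 0.0]
ft_force: [1.2, 4.2, 4.9]
grip_width: 0.527
grip_force: 22.1
torque [ 0.93038204 -0.2565962  -0.01173552] w 45.86323195472453 yaw 145.46458236693368
```

```bash
python3 -m jog '[[[0,0,0,0,0,2,40],[0,0,0,0,0,4,40],[0,0,0,0,0,6,40],[0,0,0,0,0,6,40]]]' 22; python3 s.py
```

```text
time: 13.7
position: [0.4995, -0.263, 0.063]
tool_rot: [1.089, 2.946, -0.0]
ft_force: [1.0, 3.1, 4.8]
grip_width: 0.521
grip_force: 22.1
torque [ 0.87128617 -0.21264742 -0.03663668] w 45.2916422961075 yaw 139.4346299317948
```

```bash
cat > k.py <<'E'
from h import *
c=cam('scene'); P=cloud(c)
r=np.hypot(P[...,0]-.4988,P[...,1]+.2646); hsv=cv2.cvtColor(c['im'],cv2.COLOR_RGB2HSV)
m=(np.abs(P[...,2]-.056)<.005)&(r>.045)&(r<.085)&(hsv[...,1]<70); S=P[m]
if len(S): q=np.median(S,0); print('keeper',len(S),q,np.degrees(np.arctan2(q[1]+.2646,q[0]-.4988)))
a,b=map(int,proj(c,(.5,-.28,.06))); cv2.imwrite('pics/k_%.2f.png'%ctrl.get_state()['time'],cv2.resize(c['im'][b-50:b+50,a-60:a+60],(600,500))[...,::-1])
E
python3 k.py; ls pics
```

```text
keeper 18 [ 0.56018167 -0.29538232  0.05605928] -26.633328833295597
c2.png
c3.png
crop1.png
k_13.75.png
s2.png
scene1.png
top1.png
```

View pics/k_13.75.png

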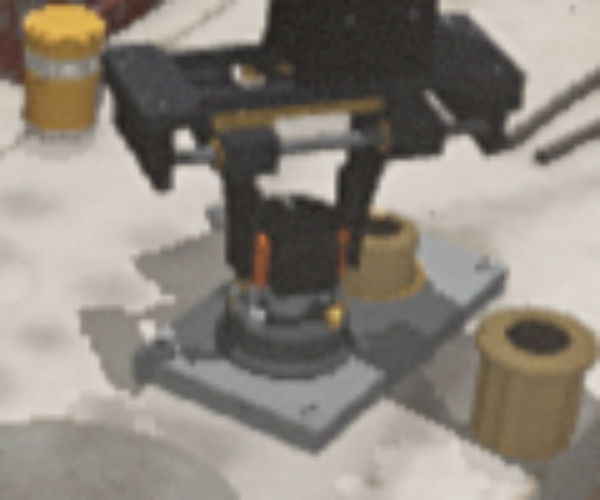

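The picture shows both tabs, at (262,260) and (345,255), pressed between the fingers, with the mould still home at (385,255). The torque is small, so the dial follows; I go on turning.

```bash
python3 -m jog '[[[0,0,0,0,0,2,40],[0,0,0,0,0,4,40],[0,0,0,0,0,6,40],[0,0,0,0,0,8,40],[0,0,0,0,0,10,40],[0,0,0,0,0,10,40]]]' 22; python3 s.py; python3 k.py
```

```text
time: 14.35
position: [0.4995, -0.263, 0.063]
tool_rot: [1.342, 2.84, 0.0]
ft_force: [-0.8, 2.8, 5.4]
grip_width: 0.524
grip_force: 22.1
torque [ 0.91745712 -0.25644558 -0.0433713 ] w 45.5888350473035 yaw 129.43564684379845
```

```bash
python3 -m jog '[[[0,0,0,0,0,3,40],[0,0,0,0,0,6,40],[0,0,0,0,0,9,40],[0,0,0,0,0,12,40],[0,0,0,0,0,15,40],[0,0,0,0,0,18,40],[0,0,0,0,0,20,40],[0,0,0,0,0,20,40]]]' 22; python3 s.py
python3 -m jog '[[[0,0,0,0,0,1,40],[0,0,0,0,0,2,40],[0,0,0,0,0,2,40]]]' 22; python3 s.py
python3 -m jog '[[[0,0,0,0,0,1,40],[0,0,0,0,0,2,40],[0,0,0,0,0,2,40]]]' 22; python3 s.py
```

```text
time: 15.2
position: [0.4995, -0.263, 0.0629]
tool_rot: [1.814, 2.564, 0.0]
ft_force: [0.0, 3.2, 4.9]
grip_width: 0.525
grip_force: 22.1
torque [ 0.82491838 -0.22468203 -0.09652203] w 45.69039913521664 yaw 109.43480545480838
time: 15.5
position: [0.4996, -0.263, 0.0629]
tool_rot: [1.858, 2.533, 0.0]
ft_force: [0.8, 3.6, 5.2]
grip_width: 0.524
grip_force: 22.1
torque [ 0.85040112 -0.20959934 -0.0172613 ] w 45.57028883920836 yaw 107.4644558950978
time: 15.8
position: [0.4996, -0.263, 0.0629]
tool_rot: [1.902, 2.5, 0.0]
ft_force: [-0.2, 3.3, 5.2]
grip_width: 0.531
grip_force: 22.1
torque [ 0.85281097 -0.25387201 -0.03940977] w 46.1817716968594 yaw 105.46277408462379
```

```bash
echo "raise SystemExit(int(abs(s['torque'][2])>.16))" >> s.py
python3 -m jog '[[[0,0,0,0,0,1,40],[0,0,0,0,0,1,40]]]' 18 |grep grip; python3 s.py &&
python3 -m jog '[[[0,0,0,0,0,1,40],[0,0,0,0,0,1,40]]]' 18 |grep grip_f && python3 s.py &&
python3 -m jog '[[[0,0,0,0,0,1,40],[0,0,0,0,0,1,40]]]' 18 |grep grip_f && python3 s.py &&
python3 -m jog '[[[0,0,0,0,0,1,40],[0,0,0,0,0,1,40]]]' 18 |grep grip_f && python3 s.py &&
python3 -m jog '[[[0,0,0,0,0,1,40],[0,0,0,0,0,1,40]]]' 18 |grep grip_f && python3 s.py &&
python3 -m jog '[[[0,0,0,0,0,1,40],[0,0,0,0,0,1,40]]]' 18 |grep grip_f && python3 s.py
```

```text
grip_width: 0.53
grip_force: 18.0
torque [ 0.87926235 -0.26672434  0.00874575] w 46.09223210330793 yaw 104.43850122291924
grip_force: 18.0
torque [ 0.88983924 -0.20411594 -0.00889752] w 46.28605669098632 yaw 103.43765951014774
grip_force: 18.0
torque [ 0.8597359  -0.22567432  0.0506646 ] w 46.18774010467865 yaw 102.43792684524823
grip_force: 18.0
torque [ 0.8444568  -0.20554113 -0.03027106] w 46.10137673765577 yaw 101.4360842889207
grip_force: 18.0
torque [ 0.8285791  -0.21417764  0.02053757] w 45.8480352573268 yaw 100.43954968121255
grip_force: 18.0
torque [ 0.90254655 -0.21185825  0.0197955 ] w 45.94344411184905 yaw 99.44084230907315
```

```bash
python3 -m jog '[[[0,0,0,0,0,1,40],[0,0,0,0,0,1,40]]]' 18 |grep grip_f && python3 s.py &&
python3 -m jog '[[[0,0,0,0,0,1,40],[0,0,0,0,0,1,40]]]' 18 |grep grip_f && python3 s.py &&
python3 -m jog '[[[0,0,0,0,0,1,40],[0,0,0,0,0,1,40]]]' 18 |grep grip_f && python3 s.py &&
python3 -m jog '[[[0,0,0,0,0,1,40],[0,0,0,0,0,1,40]]]' 18 |grep grip_f && python3 s.py &&
python3 -m jog '[[[0,0,0,0,0,1,40],[0,0,0,0,0,1,40]]]' 18 |grep grip_f && python3 s.py &&
python3 -m jog '[[[0,0,0,0,0,1,40],[0,0,0,0,0,1,40]]]' 18 |grep grip_f && python3 s.py &&
python3 -m jog '[[[0,0,0,0,0,1,40],[0,0,0,0,0,1,40]]]' 18 |grep grip_f && python3 s.py &&
python3 -m jog '[[[0,0,0,0,0,1,40],[0,0,0,0,0,1,40]]]' 18 |grep grip_f && python3 s.py &&
python3 -m jog '[[[0,0,0,0,0,1,40],[0,0,0,0,0,1,40]]]' 18 |grep grip_f && python3 s.py &&
python3 -m jog '[[[0,0,0,0,0,1,40],[0,0,0,0,0,1,40]]]' 18 |grep grip_f && python3 s.py
```

```text
grip_force: 18.0
torque [ 0.91397566 -0.26841696  0.14729321] w 46.05576425248917 yaw 98.47193657076676
grip_force: 18.0
torque [ 0.9407849  -0.19419168  0.33612267] w 46.289841758982206 yaw 97.5035732086658
```

The torque rose to 0.34 N m at yaw 97.5° (dial about 0.9 rad), which is the stop. I let go here.

```bash
python3 -m jog '[[[0,0,0,0,0,0,50],[0,0,0,0,0,0,60],[0,0,0,0,0,0,70],[0,0,0,0,0,0,80],[0,0,0,0,0,0,87],[0,0,0,0,0,0,87]]]'; python3 s.py
python3 -m jog '[[[0,0,-10,0,0,0,87],[0,0,-40,0,0,0,87],[0,0,-80,0,0,0,87],[0,0,-120,0,0,0,87],[-40,0,-160,0,0,0,87],[-90,0,-180,0,0,0,87],[-140,0,-180,0,0,0,87],[-190,0,-180,0,0,0,87],[-230,0,-180,0,0,0,87],[-230,0,-180,0,0,0,87]]]'
python3 - <<'E'
from h import *
c=cam('scene');t=cam('top')
P=cloud(t); S=P[200:290,390:500].reshape(-1,3); hsv=cv2.cvtColor(t['im'],cv2.COLOR_RGB2HSV)
r=np.hypot(S[:,0]-.4988,S[:,1]+.2646); k=(np.abs(S[:,2]-.056)<.004)&(r>.045)&(r<.09); q=S[k].mean(0); print('keeper',k.sum(),q,np.degrees(np.arctan2(q[1]+.2646,q[0]-.4988)))
o=(hsv[...,0]<16)&(hsv[...,1]>150)&(hsv[...,2]>120); n,l,s,ce=cv2.connectedComponentsWithStats(o.astype(np.uint8))
for i in range(1,n):
    if s[i,4]>5 and 390<ce[i,0]<470 and 200<ce[i,1]<290: print('tab',s[i,4],ray(t,*ce[i],.086))
cv2.imwrite('pics/fin.png',np.hstack([cv2.resize(x['im'][b-50:b+50,a-50:a+50],(390,390)) for x,a,b in [(x,*map(int,proj(x,(.495,-.31,.04)))) for x in (c,t)]])[...,::-1])
E
```

```text
time: 18.0
position: [0.4984, -0.2643, 0.062]
tool_rot: [-2.073, -2.36, 0.002]
ft_force: [-0.7, -0.7, 0.8]
grip_width: 0.936
grip_force: 0.0
torque [-0.02190327 -0.08602582 -0.01428115] w 81.40657382974662 yaw 97.40329523841946
time: 19.0
position: [0.5252, -0.5001, 0.2393]
tool_rot: [-2.083, -2.349, 0.007]
ft_force: [-0.6, -0.6, -0.6]
grip_width: 1.004
grip_force: 0.0
keeper 207 [ 0.51015738 -0.32886574  0.0556837 ] -79.97787218883632
tab 32 [ 0.52570452 -0.25904071  0.086     ]
tab 36 [ 0.47115234 -0.26872724  0.086     ]
```

View pics/fin.png

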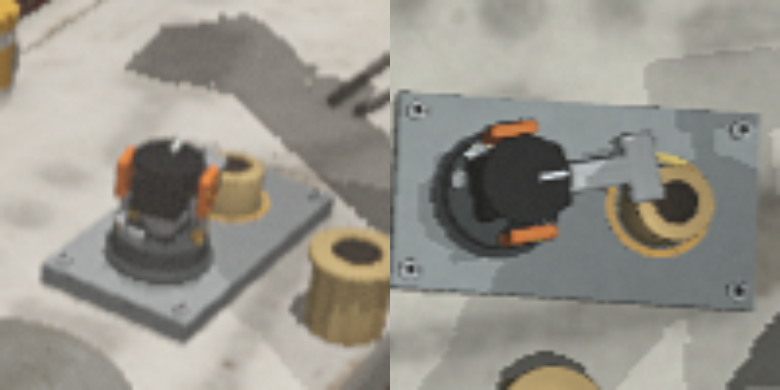

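Picture: the keeper's toe (right half, (640,170)) lies over the mould at (675,205). Both tabs are out: 55.4 mm apart as seen, against 55.1 mm at the start. The toe is about 27 mm from the mould's axis.

```bash
python3 -c "
from bench import ctrl
print(ctrl.close_job())"
```

```text
the job is handed in; nothing more can be done
None
```

Job handed in, with no verdict returned: the brass mould is home in the pocket, and the dial is turned about 0.9 rad to its stop, with the keeper over the mould and both tabs out.

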